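# Take down a puppet glue-up and put every piece in its place

### The job

The glue in the puppet torso has set, so take the press stack down from the top, one piece at a time, leaving what is underneath where it is until its turn: each steel weight goes down into the bored wooden block that fits it, the dark-faced plywood caul squarely on top of the spare cauls in their rack, and last the wooden torso flat across the two bars of the drying stand, lengthwise between the end stops. Set things down, do not drop them, and leave the paint pot and the mug standing where they are.

Things in the scene. Friction and masses are not known exactly. Their poses are not given: they have to be found in the camera images.
- small_weight: Small turned steel cylinder, 36 mm diameter, 34 mm high, about 0.27 kg, grooved round the waist; at the start it is the top of the stack, standing on the big weight. Origin: centre of its underside, z up.
- big_weight: Big turned steel cylinder, 54 mm diameter, 38 mm high, about 0.7 kg; stands on the caul in the stack. Origin: centre of its underside, z up.
- caul: Caul (pressing board): loose block of plywood with dark brown faces and pale edges, 60 mm (its x) by 84 mm (its y) by 18 mm thick (z), lying on the torso under the weights, about parallel to it; 3 mm wider than the torso on each side. Grip it across its x. Origin: centre of its underside.
- torso: Pale wooden puppet torso, bottom of the stack, 26 mm thick (z), 130 mm long (y): neck stub at +y, slotted hips at -y, both seen beyond the caul. Chest, y -25 to +43 mm, 54 mm wide (x), parallel sides: grip it across x at the origin. 0.1 kg. Lies on a fixed white glue board 100 x 170 x 12 mm, long side along the torso. Origin: centre of its underside.
- small_seat: Fixed square brown wooden block, 84 by 84 by 28 mm high, with one round bore 52 mm in diameter and 8 mm deep, cork bottom (20 mm above the table): the place of the small weight. Origin: centre of the block's underside, under the bore's centre; z up.
- big_seat: Fixed square brown wooden block, 100 by 100 by 28 mm high, with one round bore 70 mm in diameter and 8 mm deep, cork bottom (20 mm above the table): the place of the big weight. Origin: centre of the block's underside, under the bore's centre; z up.
- caul_rack: Fixed brown rack, base 92 (x) by 130 mm (y), holding two spare dark-faced cauls like the loose one, one on the other, long sides along y, top of the pile 46 mm above the table. End boards at y = -57 and +57 mm: inner faces 104 mm apart, 70 mm wide, tops 58 mm above the table; long sides open for fingers. Origin: centre of the base's underside.
- drying_stand: Fixed empty stand, brown base 90 (x) by 172 mm (y), 8 mm thick; two pale bars along x at y = -36 and +36 mm (80 mm long, 14 mm wide, tops 24 mm above the table); end stops at y = -80 and +80 mm, inner faces 152 mm apart, tops 36 mm high. The torso lies on both bars, its length along y, either way round. Origin: centre of the base's underside.
- paint_pot: Bystander: white plastic paint pot with a brown lid, 76 mm diameter, 46 mm high, loose. Leave alone. Origin: centre of its underside.
- mug: Bystander: white ceramic mug, 78 mm diameter, 85 mm high, handle at its +y, loose. Leave alone. Origin: centre of its underside.
Mind the look-alikes: they are no part of the job. What is shaped like the small_weight but red or turquoise is not meant.

How it is judged:
By the outcome, as a careful person would: the job done as asked, in the order asked, and still so for the second after the job is handed in, with the robot touching nothing.
It also fails if it takes over 120 s, if anything falls off the work surface, if the arm or the gripper's body presses on something with over 40 N, if the wrist force passes 120 N, or if a joint passes its speed limit or range.

### The arm

A 6-joint arm with a two-finger parallel gripper is mounted at the origin on the work surface. World frame = base frame: x ahead of the robot, y to its left, z up, the work surface at z = 0. Lengths are in m, angles in rad, forces in N, time in s.
With the tool pointing down it reaches from about 0.35 to 0.725 m from the base axis. Payload 4.3 kg.
Tool frame: the origin (TCP) lies where the fingers leave the gripper's body, on its centre line; the fingertips stand 73 mm ahead of it and the grasp point (between the pads) lies 54 mm ahead of it; z points along the fingers, y is the line along which they close (so a half turn about z gives the same grasp; the last joint's range is limited). The gripper opens to 85 mm and grips with 20 to 120 N. Pads are 22 mm wide; open, the fingers measure 114 mm over their backs; the gripper's body (76 mm by 85 mm) begins 54 mm behind the grasp point. The pads swing forward as they close: fully open they stand 13 mm farther back than shut.
Start: joints at [-1.459, 0.377, 0.081, 1.274, 0, 1.46], TCP at [0.126, -0.561, 0.304] pointing down, gripper open.
Joint ranges: [-2.72, 2.72], [-0.84, 1.66], [-1.02, 1.22], [-1.77, 2.12], [-1.37, 1.28], [-3.14, 3.14]. Speed limits (rad/s): [2.57, 2.57, 3.14, 3.14, 3.14, 3.14].

### API

Orientations are given as a rotation vector (axis times angle).
In Python, from rig import r gives the robot as it stands. The module is installed in compiled form; this text tells all that it offers.
- The arm moves only by the shell command python3 -m creep 'ROWS' [OPENING] [FORCE]. ROWS is text: rows parted by semicolons, each of 6 numbers parted by spaces: the shift along the world's x, y, z in m, then the turn, a rotation vector about the world's x, y, z in degrees. In form: tx ty tz ax ay az; .... A call has 1 to 20 rows; each row shifts and turns the commanded pose from where the row before left it; what a row does not reach is not made up. A row lasts 1/12 s, in which the tool goes at most 41.7 mm and 7.16 degrees, less where a joint would pass 70% of its speed; a pose out of reach is approached as far as the arm can. A call with a gripper value outside its range is refused whole. OPENING is the finger opening in m, from 0 to 0.0854, set as the call begins (- or left out, the last holds). The fingers move at their own pace and stop on an object; FORCE is the grip in N (left out, the last holds). Time passes only in rows, so rows that do not move let the fingers close. It gives the time, the measured TCP pose, the force, the opening and the grip force at its end, in the units of the state.
- r.sense(): the state, without advancing time (a new reading comes with each control period).
- r.camera(name): name is "side" or "top"; returns a dict with "color" (384x512x3 uint8, red, green, blue), "depth" (384x512 float32, m along the optical axis (not along the pixel's ray), 0 where there is no reading), "K" (3x3 intrinsics, pixels), "k1" (the pictures are not rectified: a ray, as slopes to the right and down, at radius r is drawn at 1 + k1 r^2 times it, then the intrinsics apply), "pose" (4x4, takes a point from camera to world coordinates). Camera axes: x right, y down, z forward; pixel columns grow to the right and rows downward; lengths in m; the calibration is good to about 2 mm. A picture is of the moment at which its call begins.
- r.hand_in(): hands the job in; it is judged then, once.
The state is a dict: "time_s": time; "joint_pos": joint angles; "joint_vel": joint speeds; "joint_efforts": joint torques, N m; "tcp_pos": TCP position; "tcp_rot": TCP orientation; "force": force on the tool from outside, world axes, zero at the start; "moment": the same for the moment, N m; "gripper_width": finger opening in m; "finger_force": force on a finger pad.
Only numpy, scipy, OpenCV 4.12 (cv2) and the standard library are available. Lean on these libraries where they do the work, as an engineer would, in place of code of your own. Each camera call takes 0.05 s, during which the arm holds its last target. There are 200 camera calls.

## Working session

There is one attempt and no reset: what is moved stays moved. The work goes in short steps, Python scripts to look and compute and a shell command to move; the robot and the scene stay as the last step left them, time stands still between calls to the robot, and variables do not carry over. Pictures are saved under pics/ and viewed, at most 14 in all, crops included, and the job is handed in when it is done.

```bash
mkdir -p pics && cat > h.py <<'E'
import numpy as np, cv2
from rig import r
def shot(n,f=None):
    c=r.camera(n)
    if f: cv2.imwrite('pics/'+f,cv2.cvtColor(c['color'],cv2.COLOR_RGB2BGR))
    return c
def ray(c,px):
    px=np.array(px,float).reshape(-1,1,2)
    d=np.array([c['k1'],0,0,0,0],float)
    u=cv2.undistortPoints(px,np.array(c['K'],float),d).reshape(-1,2)
    v=np.c_[u,np.ones(len(u))]@c['pose'][:3,:3].T
    return c['pose'][:3,3],v
def plane(c,px,z):
    o,v=ray(c,px); return o+v*((z-o[2])/v[:,2])[:,None]
def cloud(c):
    H,W=c['depth'].shape
    g=np.stack(np.meshgrid(np.arange(W),np.arange(H)),-1).reshape(-1,2)
    o,v=ray(c,g); vc=v@c['pose'][:3,:3]
    return (o+v/vc[:,2:]*c['depth'].reshape(-1,1)).reshape(H,W,3)
E
python3 - <<'E'
from h import *
for n in('top','side'):
    c=shot(n,n+'0.png'); print(n,c['K'],c['k1'],c['pose'])
s=r.sense();print(s)
E
```

```text
top [[479.43035022   0.         253.22173291]
 [  0.         479.43035022 191.1344152 ]
 [  0.           0.           1.        ]] -0.09493721055935155 [[-0.02710738 -0.99483813  0.09778692  0.40867556]
 [-0.99937156  0.02920545  0.02008801  0.0866976 ]
 [-0.02284023 -0.09718093 -0.99500462  1.55278851]
 [ 0.          0.          0.          1.        ]]
side [[420.39932802   0.         265.01682141]
 [  0.         420.39932802 189.53081716]
 [  0.           0.           1.        ]] -0.07290531232800716 [[-0.93691204 -0.27025156  0.22172036  0.29301142]
 [-0.34956297  0.72658894 -0.59150168  0.7458599 ]
 [-0.00124531 -0.63169028 -0.77521987  0.92569755]
 [ 0.          0.          0.          1.        ]]
{'time_s': 0.1, 'joint_pos': array([-1.45929502e+00,  3.78016518e-01,  7.98073083e-02,  1.27437687e+00,
        2.36997525e-05,  1.46046448e+00]), 'joint_vel': array([ 0.00044901, -0.00148143,  0.00161747, -0.00101099,  0.00140843,
       -0.00120435]), 'joint_efforts': array([ 1.30459597e-03, -4.64692533e+01,  2.70583230e+01,  1.20163531e-02,
       -1.27170210e-04,  7.74086448e-07]), 'tcp_pos': array([ 0.12645632, -0.56048505,  0.30305755]), 'tcp_rot': array([-3.12050899e+00, -3.47542525e-01, -3.55633286e-05]), 'force': array([-0.15025554,  0.38788264,  0.39499576]), 'moment': array([-0.01383379,  0.01926138, -0.00593049]), 'finger_force': 0.0, 'gripper_width': 0.08572636670701056}
```

View pics/top0.png

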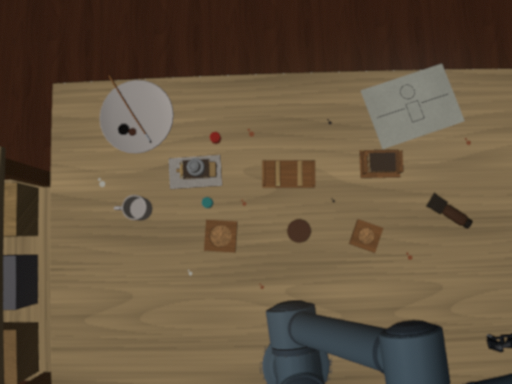

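View pics/side0.png

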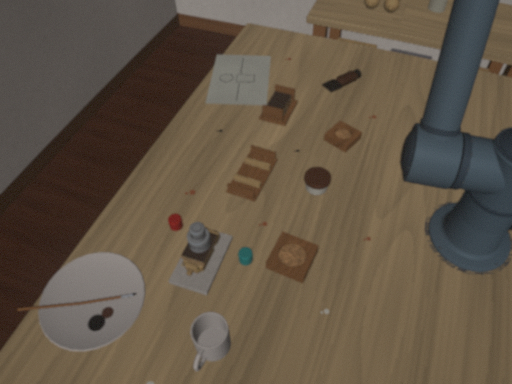

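Top view: stack at (196,169), big seat (221,236), small seat (366,236), rack (381,163), stand (289,173), pot (299,231), mug (137,208); red and turquoise decoys at (215,137) and (208,202).

```bash
cat > m.py <<'E'
from h import *
def rect(P):
    (x,y),(w,h),a=cv2.minAreaRect(P[:,:2].astype(np.float32)*1000)
    return np.round([x,y,w,h,a],1)
if __name__=='__main__':
    for n in('top','side'):
        c=shot(n);X=cloud(c);g=X[...,2]
        tb=(abs(g)<.01)&(c['depth']>0)&(X[...,0]>.2)&(X[...,0]<.7)&(abs(X[...,1])<.4)
        print(n,'table z',np.median(g[tb]),g[tb].std())
        rois=dict(top=dict(stack=(164,148,228,192),big=(200,216,242,256),small=(346,216,386,256),rack=(356,146,408,182),stand=(258,156,320,190),pot=(284,216,315,246),mug=(112,192,155,222)),
          side=dict(stack=(170,215,235,295),big=(264,232,320,282),small=(322,120,364,152),rack=(258,82,300,128),stand=(222,142,282,202)))[n]
        for k,(a,b,e,d) in rois.items():
            sub=X[b:d,a:e];z=sub[...,2]
            hi=sub[z>.008]
            print(k,'above table:',rect(hi),'zpcts',np.round(np.percentile(hi[:,2],[10,50,90,99])*1000,1))
            for lo,up in((.02,.035),(.04,.053),(.053,.065),(.085,.102),(.12,.135)):
                s=sub[(z>lo)&(z<up)]
                if len(s)>12: print('   ',lo,up,len(s),rect(s),'mean',np.round(s.mean(0)*1000,1))
    ims=[]
    c=r.camera('top');a=cv2.resize(c['color'][125:262,160:410],None,fx=3,fy=3,interpolation=cv2.INTER_CUBIC)
    cv2.imwrite('pics/topc.png',a[...,::-1])
    c=r.camera('side');a=cv2.resize(c['color'][130:300,165:325],None,fx=3.5,fy=3.5,interpolation=cv2.INTER_CUBIC)
    cv2.imwrite('pics/sidec.png',a[...,::-1])
E
python3 m.py
```

```text
top table z -0.00031096586324719233 0.0036784339212873173
stack above table: [584.8 214.2 395.  182.   60.6] zpcts [  9.8  17.3  97.4 131.9]
    0.02 0.035 68 [638.8 308.   69.7 147.8   3.2] mean [630.6 295.4  30.8]
    0.04 0.053 106 [633.  292.1  60.3 115.4   1.7] mean [629.4 289.6  47. ]
    0.053 0.065 193 [632.8 297.1  59.7  83.2   1.9] mean [628.4 297.   57.1]
    0.085 0.102 114 [633.2 293.3  53.6  50.3  43.4] mean [630.6 286.8  93.5]
    0.12 0.135 108 [631.3 295.1  33.3  33.9  75.8] mean [630.8 295.1 127.3]
big above table: [414.8 181.8 190.6 100.2  85.1] zpcts [17.9 25.  30.5 35.8]
    0.02 0.035 776 [418.6 226.4 101.2 100.2  85.1] mean [418.9 225.3  26.2]
small above table: [ 426.7 -112.1  387.    97.7   81. ] zpcts [  17.9   26.1   31.4 1552.8]
    0.02 0.035 608 [ 408.3 -237.6   87.3   84.6   68.4] mean [ 407.9 -237.    26.8]
rack above table: [ 568.4 -127.2  128.5  518.3   22.8] zpcts [10.8 43.8 56.4 66.5]
    0.02 0.035 90 [ 6.415e+02 -2.911e+02  7.930e+01  1.175e+02  1.000e-01] mean [ 633.8 -285.9   26.6]
    0.04 0.053 523 [ 638.5 -294.3  123.6   69.9   89.8] mean [ 
[... 1551 characters left out ...]
 99.3  84.3] mean [415.6 230.9  26.5]
small above table: [ 377.7  220.   111.3 1059.5    3.2] zpcts [14.7 27.6 31.5 35.5]
    0.02 0.035 572 [ 402.6 -236.2   90.2   88.2   69. ] mean [ 402.8 -233.8   27.6]
rack above table: [ 466.7  182.   127.4 1179.    19.4] zpcts [11.4 45.5 56.5 62.6]
    0.02 0.035 105 [ 631.6 -292.5  125.3   65.5   86.9] mean [ 625.6 -258.8   27.4]
    0.04 0.053 422 [ 636.8 -295.1  128.2   69.8   89.3] mean [ 635.2 -296.6   47.2]
    0.053 0.065 123 [ 636.1 -293.5  127.5   69.1   88.6] mean [ 634.7 -282.7   57.8]
stand above table: [499.4 342.5 140.7 895.2  18.2] zpcts [  8.8  15.9  35.1 925.7]
    0.02 0.035 444 [609.4   3.8 172.1  80.3  87.9] mean [608.6   7.5  26. ]
```

```bash
python3 -m creep '.0126 .0214 0 0 0 2;.0126 .0214 0 0 0 2;.0126 .0214 0 0 0 2;.0126 .0214 0 0 0 2;.0126 .0214 0 0 0 2;.0126 .0214 0 0 0 2;.0126 .0214 0 0 0 2;.0126 .0214 0 0 0 2;.0126 .0214 0 0 0 2;.0126 .0214 0 0 0 2;.0126 .0214 0 0 0 2;.0126 .0214 0 0 0 2;.0126 .0214 0 0 0 2;.0126 .0214 0 0 0 2;.0126 .0214 0 0 0 2;.0126 .0214 0 0 0 2;.0126 .0214 0 0 0 2;.0126 .0214 0 0 0 2;.0126 .0214 0 0 0 2;.0126 .0214 0 0 0 2' && python3 -m creep '.0126 .0214 0 0 0 2;.0126 .0214 0 0 0 2;.0126 .0214 0 0 0 2;.0126 .0214 0 0 0 2;.0126 .0214 0 0 0 2;.0126 .0214 0 0 0 2;.0126 .0214 0 0 0 2;.0126 .0214 0 0 0 2;.0126 .0214 0 0 0 2;.0126 .0214 0 0 0 2;.0126 .0214 0 0 0 2;.0126 .0214 0 0 0 2;.0126 .0214 0 0 0 2;.0126 .0214 0 0 0 2;.0126 .0214 0 0 0 2;.0126 .0214 0 0 0 2;.0126 .0214 0 0 0 2;.0126 .0214 0 0 0 2;.0126 .0214 0 0 0 2;0 0 0 0 0 0' .07 30
cat >> h.py <<'E'
from scipy.spatial.transform import Rotation as R
def st(tx=None,ty=None,tz=None,yaw=None):
    s=r.sense();p=s['tcp_pos'];M=R.from_rotvec(s['tcp_rot']).as_matrix()
    y=np.degrees(np.arctan2(M[1,1],M[0,1]));y=(y+90)%180-90
    print('t',round(s['time_s'],2),'p',np.round(p*1000,1),'yaw',round(y,2),'tilt',np.round(M[:2,2],4),'F',np.round(s['force'],1),'w',round(s['gripper_width']*1000,1),'ff',round(s['finger_force'],1),'j6',np.round(s['joint_pos'][5],2))
    t=(tx,ty,tz)
    print('delta mm',[None if a is None else round(a-b*1000,1) for a,b in zip(t,p)],None if yaw is None else round(yaw-y,2))
E
python3 -c "from h import *;st(630,296.5,178,1.3)"
```

```text
time_s: 1.97
tcp_pos: [0.3789, -0.1318, 0.3041]
tcp_rot: [2.813, 1.397, 0.0]
force: [1.6, -1.4, -0.3]
gripper_width: 0.0853
finger_force: 0.0
time_s: 3.63
tcp_pos: [0.619, 0.2772, 0.3022]
tcp_rot: [-2.202, -2.239, -0.001]
force: [0.5, -0.5, -0.4]
gripper_width: 0.0701
finger_force: 0.0
t 3.63 p [619.  277.2 302.2] yaw 0.95 tilt [-0.0004  0.0014] F [ 0.5 -0.5 -0.4] w 70.1 ff 0.0 j6 1.88
delta mm [np.float64(11.0), np.float64(19.3), np.float64(-124.2)] 0.35
```

```bash
python3 -m creep '.011 .019 0 0 0 .3;0 0 -.025 0 0 0;0 0 -.025 0 0 0;0 0 -.025 0 0 0;0 0 -.02 0 0 0;0 0 -.015 0 0 0;0 0 -.01 0 0 0;0 0 -.004 0 0 0;0 0 0 0 0 0;0 0 0 0 0 0' .06 && python3 -c "
from h import *;st(630,296.5,178,1.3)
a=cv2.resize(shot('side')['color'][130:300,140:300],None,fx=3.5,fy=3.5,interpolation=cv2.INTER_CUBIC);cv2.imwrite('pics/s1.png',a[...,::-1])"
```

```text
time_s: 4.47
tcp_pos: [0.6293, 0.2926, 0.1808]
tcp_rot: [2.202, 2.24, 0.002]
force: [-0.6, 0.0, -0.4]
gripper_width: 0.0603
finger_force: 0.0
t 4.47 p [629.3 292.6 180.8] yaw 0.99 tilt [0.0012 0.0003] F [-0.6  0.  -0.4] w 60.3 ff 0.0 j6 1.9
delta mm [np.float64(0.7), np.float64(3.9), np.float64(-2.8)] 0.31
```

View pics/s1.png

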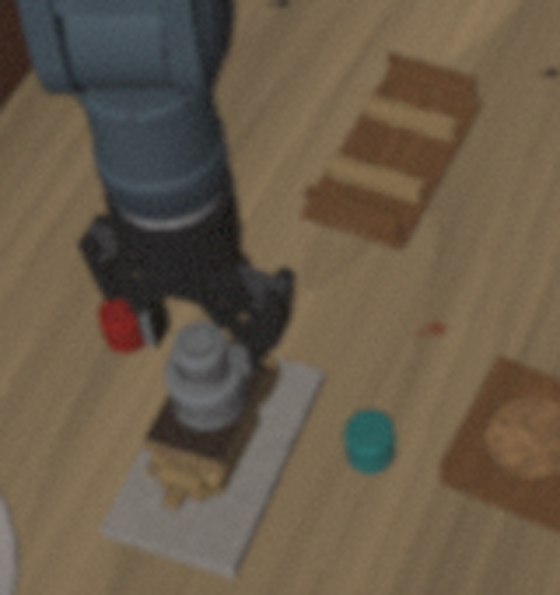

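The fingers straddle the small weight at (155,325) and (270,340), with the weight at (200,345). Correcting y and checking fingertip position by depth.

```bash
python3 -m creep '0 .004 0 0 0 .3;0 0 0 0 0 0;0 0 0 0 0 0' && python3 - <<'E'
from h import *
st(630,296.5,178,1.3)
c=shot('side');X=cloud(c);S=X[200:300,150:260];C=c['color'][200:300,150:260].astype(int)
for lo,hi in((.09,.1),(.1,.107),(.107,.114),(.114,.121),(.121,.128)):
  for nm,a,b in(('L',.56,.608),('mid',.608,.652),('R',.652,.70)):
    m=(S[...,2]>lo)&(S[...,2]<hi)&(S[...,0]>a)&(S[...,0]<b)&(abs(S[...,1]-.3)<.05)
    if m.sum()>3:print(lo,nm,m.sum(),np.round(1000*np.percentile(S[m],[5,50,95],axis=0)).tolist(),C[m].mean(0).round())
E
```

```text
time_s: 4.77
tcp_pos: [0.6293, 0.2972, 0.1808]
tcp_rot: [2.195, 2.247, 0.002]
force: [0.3, -0.6, -0.3]
gripper_width: 0.0601
finger_force: 0.0
t 4.77 p [629.3 297.2 180.8] yaw 1.33 tilt [0.0016 0.0006] F [ 0.3 -0.6 -0.3] w 60.1 ff 0.0 j6 1.9
delta mm [np.float64(0.7), np.float64(-0.7), np.float64(-2.8)] -0.03
0.09 L 7 [[604.0, 296.0, 92.0], [606.0, 300.0, 94.0], [608.0, 304.0, 96.0]] [87. 86. 86.]
0.09 mid 115 [[610.0, 289.0, 91.0], [624.0, 313.0, 95.0], [650.0, 321.0, 98.0]] [99. 99. 99.]
0.09 R 11 [[653.0, 292.0, 91.0], [654.0, 299.0, 94.0], [658.0, 306.0, 97.0]] [102.  99.  94.]
0.1 mid 26 [[611.0, 295.0, 101.0], [619.0, 311.0, 103.0], [636.0, 314.0, 107.0]] [83. 82. 82.]
0.107 mid 24 [[611.0, 292.0, 108.0], [616.0, 308.0, 111.0], [637.0, 314.0, 113.0]] [73. 72. 72.]
0.114 L 6 [[590.0, 303.0, 115.0], [592.0, 306.0, 118.0], [596.0, 307.0, 120.0]] [71. 70. 68.]
0.114 mid 30 [[611.0, 293.0, 114.0], [621.0, 311.0, 118.0], [639.0, 315.0, 120.0]] [80. 80. 80.]
0.114 R 10 [[656.0, 291.0, 115.0], [658.0, 302.0, 118.0], [661.0, 309.0, 121.0]] [89. 78. 61.]
0.121 L 10 [[584.0, 296.0, 121.0], [590.0, 304.0, 124.0], [596.0, 307.0, 127.0]] [64. 62. 59.]
0.121 mid 70 [[611.0, 286.0, 122.0], [625.0, 303.0, 127.0], [642.0, 313.0, 128.0]] [93. 93. 93.]
0.121 R 19 [[657.0, 287.0, 121.0], [658.0, 301.0, 123.0], [668.0, 310.0, 127.0]] [69. 60. 52.]
```

```bash
python3 -m creep '0 0 -.005 0 0 0;0 0 0 0 0 0;0 0 0 0 0 0;0 0 0 0 0 0;0 0 0 0 0 0;0 0 0 0 0 0;0 0 0 0 0 0;0 0 0 0 0 0' 0.03 40; python3 -c "from h import *;st(405.5,-237,250)"
```

```text
time_s: 5.48
tcp_pos: [0.6285, 0.2965, 0.1745]
tcp_rot: [-2.196, -2.246, 0.001]
force: [-0.3, -1.0, -2.6]
gripper_width: 0.0345
finger_force: 40.0
t 5.48 p [628.5 296.5 174.5] yaw 1.31 tilt [-0.0009 -0.0004] F [-0.3 -1.  -2.6] w 34.5 ff 40.0 j6 1.9
delta mm [np.float64(-223.0), np.float64(-533.5), np.float64(75.5)] None
```

```bash
python3 -m creep '0 0 .003 0 0 0;0 0 .006 0 0 0;0 0 .012 0 0 0;0 0 .02 0 0 0;0 0 .025 0 0 0;0 0 .02 0 0 0;0 0 .01 0 0 0;0 0 0 0 0 0;0 0 0 0 0 0' && python3 -c "
from h import *;st(405.5,-237,250)
c=shot('side');X=cloud(c)[215:300,150:250];m=(X[...,2]>.085)&(X[...,2]<.102);print(m.sum(),rect(X[m]) if 0 else X[m].mean(0))
a=cv2.resize(c['color'][130:300,140:300],None,fx=3.5,fy=3.5,interpolation=cv2.INTER_CUBIC);cv2.imwrite('pics/s2.png',a[...,::-1])"
```

```text
time_s: 6.23
tcp_pos: [0.6292, 0.2968, 0.2712]
tcp_rot: [2.196, 2.246, 0.002]
force: [-0.6, 0.1, -4.1]
gripper_width: 0.0349
finger_force: 40.3
t 6.23 p [629.2 296.8 271.2] yaw 1.31 tilt [0.0011 0.0004] F [-0.6  0.1 -4.1] w 34.9 ff 40.3 j6 1.9
delta mm [np.float64(-223.7), np.float64(-533.8), np.float64(-21.2)] None
384 [0.62903297 0.29761337 0.09399871]
```

View pics/s2.png

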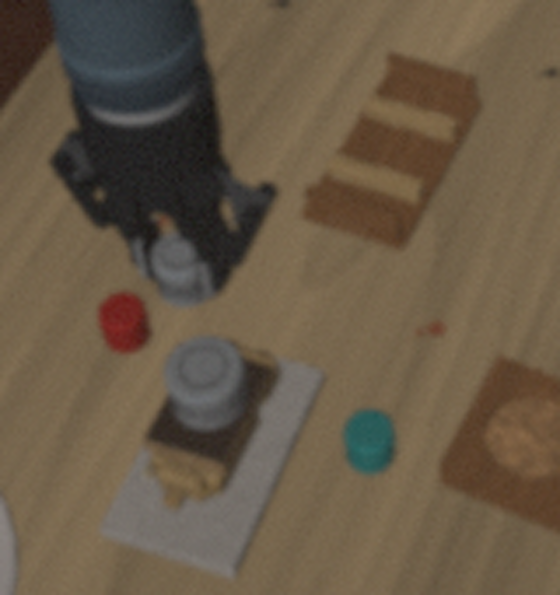

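The small weight is held upright at (180,265); the big weight stayed put at (205,385).

```bash
python3 -m creep '-.0056 -.0133 0 0 0 0;-.0112 -.0267 0 0 0 0;-.0112 -.0267 0 0 0 0;-.0112 -.0267 0 0 0 0;-.0112 -.0267 0 0 0 0;-.0112 -.0267 0 0 0 0;-.0112 -.0267 0 0 0 0;-.0112 -.0267 0 0 0 0;-.0112 -.0267 0 0 0 0;-.0112 -.0267 0 0 0 0;-.0112 -.0267 0 0 0 0;-.0112 -.0267 0 0 0 0;-.0112 -.0267 0 0 0 0;-.0112 -.0267 0 0 0 0;-.0112 -.0267 0 0 0 0;-.0112 -.0267 0 0 0 0;-.0112 -.0267 0 0 0 0;-.0112 -.0267 0 0 0 0;-.0112 -.0267 0 0 0 0;-.0112 -.0267 0 0 0 0' && python3 -m creep '-.0056 -.0133 0 0 0 0;0 0 -.025 0 0 0;0 0 -.025 0 0 0;0 0 -.025 0 0 0;0 0 -.025 0 0 0;0 0 -.025 0 0 0;0 0 -.02 0 0 0;0 0 -.01 0 0 0;0 0 0 0 0 0;0 0 0 0 0 0;0 0 0 0 0 0' && python3 - <<'E'
from h import *
st(405.5,-237,101)
c=shot('side','s3.png');X=cloud(c)
a=cv2.resize(c['color'][80:200,270:430],None,fx=4,fy=4,interpolation=cv2.INTER_CUBIC);cv2.imwrite('pics/s3.png',a[...,::-1])
E
```

```text
time_s: 7.95
tcp_pos: [0.4087, -0.2244, 0.2692]
tcp_rot: [-2.194, -2.244, 0.0]
force: [0.4, -0.0, -3.7]
gripper_width: 0.0348
finger_force: 40.5
time_s: 8.87
tcp_pos: [0.4048, -0.2372, 0.1161]
tcp_rot: [-2.196, -2.247, -0.0]
force: [0.5, -0.1, -2.0]
gripper_width: 0.0346
finger_force: 40.6
t 8.87 p [ 404.8 -237.2  116.1] yaw 1.31 tilt [-0.      0.0001] F [ 0.5 -0.1 -2. ] w 34.6 ff 40.6 j6 0.88
delta mm [np.float64(0.7), np.float64(0.2), np.float64(-15.1)] None
```

View pics/s3.png

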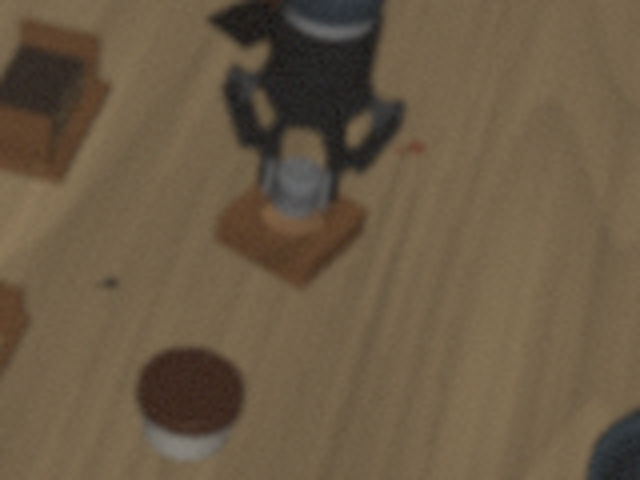

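The weight (300,190) hangs centred over the small bore (295,215). Lowering gently.

```bash
python3 -m creep '0 0 -.005 0 0 0;0 0 -.004 0 0 0;0 0 -.003 0 0 0;0 0 -.001 0 0 0;0 0 0 0 0 0;0 0 0 0 0 0' ; python3 -m creep '0 0 -.001 0 0 0;0 0 0 0 0 0';python3 -m creep '0 0 -.001 0 0 0;0 0 0 0 0 0'; python3 -m creep '0 0 -.001 0 0 0;0 0 0 0 0 0'
```

```text
time_s: 9.42
tcp_pos: [0.4048, -0.2372, 0.1029]
tcp_rot: [-2.196, -2.247, -0.0]
force: [-0.9, -0.4, -2.3]
gripper_width: 0.0347
finger_force: 40.6
time_s: 9.58
tcp_pos: [0.405, -0.2373, 0.1019]
tcp_rot: [2.196, 2.246, 0.0]
force: [1.5, 0.2, -3.8]
gripper_width: 0.0347
finger_force: 40.6
time_s: 9.75
tcp_pos: [0.4049, -0.2372, 0.1009]
tcp_rot: [2.196, 2.247, 0.0]
force: [0.2, -0.2, -2.7]
gripper_width: 0.0347
finger_force: 40.6
time_s: 9.92
tcp_pos: [0.405, -0.2373, 0.1004]
tcp_rot: [2.196, 2.246, 0.0]
force: [-1.1, 1.3, 2.0]
gripper_width: 0.0348
finger_force: 41.0
```

```bash
python3 -m creep '0 0 0 0 0 0;0 0 0 0 0 0;0 0 0 0 0 0;0 0 0 0 0 0;0 0 .004 0 0 0;0 0 .01 0 0 0;0 0 .02 0 0 0;0 0 .03 0 0 0;0 0 .03 0 0 0;0 0 .03 0 0 0;0 0 .03 0 0 0;0 0 0 0 0 0' .06 && python3 - <<'E'
from h import *
st(629,297.5,260,1.3)
for n in('top','side'):
    c=shot(n);X=cloud(c);z=X[...,2]
    for nm,x,y,lo,hi in(('small',.405,-.237,.047,.062),('big',.629,.297,.085,.102)):
        m=(z>lo)&(z<hi)&(abs(X[...,0]-x)<.06)&(abs(X[...,1]-y)<.06)
        print(n,nm,m.sum(),cv2.minEnclosingCircle(X[m][:,:2].astype(np.float32)*1000) if m.any() else '',z[m].mean())
E
```

```text
time_s: 10.92
tcp_pos: [0.4074, -0.2391, 0.2602]
tcp_rot: [2.189, 2.239, 0.002]
force: [0.8, 0.3, 0.2]
gripper_width: 0.0599
finger_force: 0.0
t 10.92 p [ 407.4 -239.1  260.2] yaw 1.32 tilt [ 0.0084 -0.0064] F [0.8 0.3 0.2] w 59.9 ff 0.0 j6 0.88
delta mm [np.float64(221.6), np.float64(536.6), np.float64(-0.2)] -0.02
top small 104 ((409.0479736328125, -238.1565399169922), 18.120853424072266) 0.05329693646335242
top big 233 ((633.56494140625, 293.318359375), 27.38358497619629) 0.09370423435871116
side small 91 ((403.5260314941406, -234.7504425048828), 18.498300552368164) 0.054973185189273334
side big 381 ((630.5609130859375, 295.46435546875), 27.47596549987793) 0.09407571027529985
```

```bash
python3 -m creep '.0056 .0133 0 0 0 0;.0113 .0266 0 0 0 0;.0113 .0266 0 0 0 0;.0113 .0266 0 0 0 0;.0113 .0266 0 0 0 0;.0113 .0266 0 0 0 0;.0113 .0266 0 0 0 0;.0113 .0266 0 0 0 0;.0113 .0266 0 0 0 0;.0113 .0266 0 0 0 0;.0113 .0266 0 0 0 0;.0113 .0266 0 0 0 0;.0113 .0266 0 0 0 0;.0113 .0266 0 0 0 0;.0113 .0266 0 0 0 0;.0113 .0266 0 0 0 0;.0113 .0266 0 0 0 0;.0113 .0266 0 0 0 0;.0113 .0266 0 0 0 0;.0113 .0266 0 0 0 0' .075 && python3 -m creep '.0056 .0133 0 0 0 0;0 0 -.02 0 0 0;0 0 -.025 0 0 0;0 0 -.02 0 0 0;0 0 -.015 0 0 0;0 0 0 0 0 0;0 0 0 0 0 0;0 0 0 0 0 0' && python3 -c "from h import *;st(631,294.7,136,1.3)"
```

```text
time_s: 12.68
tcp_pos: [0.6247, 0.2825, 0.2516]
tcp_rot: [-2.195, -2.246, 0.005]
force: [0.2, -0.5, 0.5]
gripper_width: 0.075
finger_force: 0.0
time_s: 13.35
tcp_pos: [0.6308, 0.2947, 0.174]
tcp_rot: [-2.196, -2.247, 0.0]
force: [0.4, 0.3, 0.4]
gripper_width: 0.0748
finger_force: 0.0
t 13.35 p [630.8 294.7 174. ] yaw 1.31 tilt [-0.0002 -0.0002] F [0.4 0.3 0.4] w 74.8 ff 0.0 j6 1.89
delta mm [np.float64(0.2), np.float64(-0.0), np.float64(-38.0)] -0.01
```

```bash
python3 -m creep '0 0 -.015 0 0 0;0 0 -.013 0 0 0;0 0 -.008 0 0 0;0 0 -.002 0 0 0;0 0 0 0 0 0;0 0 0 0 0 0' && python3 -m creep '0 0 0 0 0 0;0 0 0 0 0 0;0 0 0 0 0 0;0 0 0 0 0 0;0 0 0 0 0 0;0 0 0 0 0 0' .045 60;  python3 -c "from h import *;st(631,294.7,136,1.3)"
```

```text
time_s: 13.85
tcp_pos: [0.6313, 0.2949, 0.1369]
tcp_rot: [2.196, 2.246, 0.002]
force: [0.4, 0.9, 0.5]
gripper_width: 0.0749
finger_force: 0.0
time_s: 14.35
tcp_pos: [0.6324, 0.2951, 0.1377]
tcp_rot: [2.195, 2.245, 0.006]
force: [3.3, 0.2, 6.6]
gripper_width: 0.052
finger_force: 64.8
t 14.35 p [632.4 295.1 137.7] yaw 1.3 tilt [0.0044 0.0011] F [3.3 0.2 6.6] w 52.0 ff 64.8 j6 1.89
delta mm [np.float64(-1.4), np.float64(-0.4), np.float64(-1.7)] 0.0
```

```bash
python3 -m creep '0 0 .003 0 0 0;0 0 .006 0 0 0;0 0 .012 0 0 0;0 0 .02 0 0 0;0 0 .02 0 0 0;0 0 .01 0 0 0;0 0 0 0 0 0;0 0 0 0 0 0' && python3 - <<'E'
from h import *
st(417.5,227.4,180)
c=shot('side');X=cloud(c);z=X[...,2]
m=(z>.05)&(z<.062)&(abs(X[...,0]-.63)<.06)&(abs(X[...,1]-.297)<.06)
print(cv2.minAreaRect(X[m][:,:2].astype(np.float32)*1000))
a=cv2.resize(c['color'][130:300,140:320],None,fx=3.3,fy=3.3,interpolation=cv2.INTER_CUBIC);cv2.imwrite('pics/s4.png',a[...,::-1])
E
```

```text
time_s: 15.02
tcp_pos: [0.6304, 0.2947, 0.2061]
tcp_rot: [-2.195, -2.246, 0.002]
force: [0.7, -0.7, -7.8]
gripper_width: 0.052
finger_force: 64.7
t 15.02 p [630.4 294.7 206.1] yaw 1.31 tilt [-0.0012 -0.0003] F [ 0.7 -0.7 -7.8] w 52.0 ff 64.7 j6 1.89
delta mm [np.float64(-212.9), np.float64(-67.3), np.float64(-26.1)] None
((630.0682373046875, 299.4805603027344), (61.300941467285156, 87.59565734863281), 1.423362374305725)
```

View pics/s4.png

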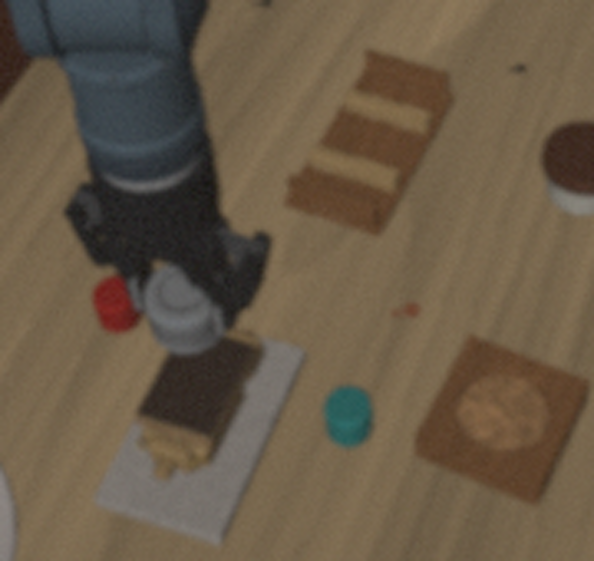

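The big weight is held upright (180,310); caul unmoved beneath; big bore at (503,412).

```bash
python3 -m creep '-.0076 -.0024 0 0 0 0;-.0152 -.0048 0 0 0 0;-.0152 -.0048 0 0 0 0;-.0152 -.0048 0 0 0 0;-.0152 -.0048 0 0 0 0;-.0152 -.0048 0 0 0 0;-.0152 -.0048 0 0 0 0;-.0152 -.0048 0 0 0 0;-.0152 -.0048 0 0 0 0;-.0152 -.0048 0 0 0 0;-.0152 -.0048 0 0 0 0;-.0152 -.0048 0 0 0 0;-.0152 -.0048 0 0 0 0;-.0152 -.0048 0 0 0 0;-.0076 -.0024 0 0 0 0;0 0 -.02 0 0 0;0 0 -.03 0 0 0;0 0 -.02 0 0 0;0 0 -.01 0 0 0;0 0 0 0 0 0' &&python3 -m creep '0 0 -.006 0 0 0;0 0 0 0 0 0;0 0 0 0 0 0' && python3 - <<'E'
from h import *
st(417.5,227.4,102)
for n in('top','side'):
    c=shot(n);X=cloud(c);z=X[...,2]
    m=(z>.063)&(z<.085)&(abs(X[...,0]-.417)<.06)&(abs(X[...,1]-.227)<.06)
    print(n,m.sum(),cv2.minAreaRect(X[m][:,:2].astype(np.float32)*1000))
a=cv2.resize(c['color'][200:310,230:360],None,fx=4,fy=4,interpolation=cv2.INTER_CUBIC);cv2.imwrite('pics/s5.png',a[...,::-1])
E
```

```text
time_s: 16.73
tcp_pos: [0.4153, 0.2265, 0.1236]
tcp_rot: [-2.194, -2.245, 0.01]
force: [-1.1, 0.2, -7.1]
gripper_width: 0.0518
finger_force: 65.3
time_s: 16.98
tcp_pos: [0.4186, 0.2277, 0.1214]
tcp_rot: [2.196, 2.246, 0.002]
force: [0.2, -0.7, -6.1]
gripper_width: 0.0519
finger_force: 65.3
t 16.98 p [418.6 227.7 121.4] yaw 1.3 tilt [0.0011 0.0004] F [ 0.2 -0.7 -6.1] w 51.9 ff 65.3 j6 1.91
delta mm [np.float64(-1.1), np.float64(-0.3), np.float64(-19.4)] None
top 0 ((0.0, 0.0), (0.0, 0.0), 0.0)
side 405 ((416.89874267578125, 234.45143127441406), (45.495113372802734, 70.10223388671875), 66.42808532714844)
```

View pics/s5.png

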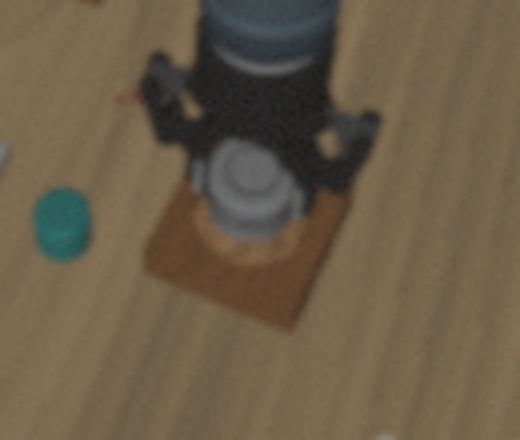

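The weight (252,195) is lined up with the bore (248,228), 20 mm above it.

```bash
python3 -m creep '-.001 0 -.006 0 0 0;0 0 -.006 0 0 0;0 0 -.004 0 0 0;0 0 -.001 0 0 0;0 0 0 0 0 0;0 0 0 0 0 0' ; python3 -m creep '0 0 -.001 0 0 0;0 0 0 0 0 0';python3 -m creep '0 0 -.001 0 0 0;0 0 0 0 0 0'; python3 -m creep '0 0 -.001 0 0 0;0 0 0 0 0 0'
```

```text
time_s: 17.58
tcp_pos: [0.4169, 0.2275, 0.1038]
tcp_rot: [-2.196, -2.247, 0.001]
force: [0.2, -0.4, -7.1]
gripper_width: 0.0521
finger_force: 65.5
time_s: 17.75
tcp_pos: [0.4172, 0.2276, 0.103]
tcp_rot: [2.196, 2.246, 0.001]
force: [-0.4, -0.0, -7.2]
gripper_width: 0.0518
finger_force: 65.5
time_s: 17.92
tcp_pos: [0.417, 0.2276, 0.1019]
tcp_rot: [2.196, 2.247, 0.0]
force: [-0.4, -0.5, -7.2]
gripper_width: 0.052
finger_force: 65.5
time_s: 18.08
tcp_pos: [0.4171, 0.2276, 0.1016]
tcp_rot: [2.196, 2.246, 0.001]
force: [-1.7, -1.5, 1.6]
gripper_width: 0.0517
finger_force: 66.2
```

```bash
python3 -m creep '0 0 0 0 0 0;0 0 0 0 0 0;0 0 0 0 0 0;0 0 0 0 0 0;0 0 .004 0 0 0;0 0 .01 0 0 0;0 0 .02 0 0 0;0 0 .03 0 0 0;0 0 .02 0 0 0;0 0 0 0 0 0;0 0 0 0 0 0' .075 && python3 -m creep '.0076 .0025 0 0 0 0;.0152 .005 0 0 0 0;.0152 .005 0 0 0 0;.0152 .005 0 0 0 0;.0152 .005 0 0 0 0;.0152 .005 0 0 0 0;.0152 .005 0 0 0 0;.0152 .005 0 0 0 0;.0152 .005 0 0 0 0;.0152 .005 0 0 0 0;.0152 .005 0 0 0 0;.0152 .005 0 0 0 0;.0152 .005 0 0 0 0;.0152 .005 0 0 0 0;.0086 .003 0 0 0 0;0 0 0 0 0 0;0 0 0 0 0 0' && python3 - <<'E'
from h import *
st(631,298,107,1.4)
for n in('top','side'):
    c=shot(n);X=cloud(c);z=X[...,2]
    m=(z>.052)&(z<.066)&(abs(X[...,0]-.417)<.06)&(abs(X[...,1]-.227)<.06)
    print(n,m.sum(),cv2.minEnclosingCircle(X[m][:,:2].astype(np.float32)*1000),z[m].mean())
E
```

```text
time_s: 19.0
tcp_pos: [0.4182, 0.228, 0.1864]
tcp_rot: [2.195, 2.245, 0.006]
force: [0.4, -0.1, -0.3]
gripper_width: 0.0748
finger_force: 0.0
time_s: 20.42
tcp_pos: [0.6305, 0.2978, 0.1827]
tcp_rot: [-2.195, -2.246, 0.004]
force: [-0.8, -1.2, -0.7]
gripper_width: 0.0746
finger_force: 0.0
t 20.42 p [630.5 297.8 182.7] yaw 1.3 tilt [-0.0028 -0.001 ] F [-0.8 -1.2 -0.7] w 74.6 ff 0.0 j6 1.9
delta mm [np.float64(0.5), np.float64(0.2), np.float64(-75.7)] 0.1
top 65 ((422.673095703125, 213.15444946289062), 21.628875732421875) 0.05752387928928231
side 363 ((416.8326721191406, 227.9949188232422), 27.892715454101562) 0.05872052252016335
```

```bash
python3 -m creep '0 0 -.02 0 0 0;0 0 -.025 0 0 0;0 0 -.015 0 0 0;0 0 -.01 0 0 0;0 0 -.006 0 0 0;0 0 0 0 0 0;0 0 0 0 0 0' && python3 -m creep '0 0 0 0 0 0;0 0 0 0 0 0;0 0 0 0 0 0;0 0 0 0 0 0;0 0 0 0 0 0;0 0 0 0 0 0' .05 35;  python3 -c "
from h import *;st(631,298,107,1.3)
a=cv2.resize(shot('side')['color'][170:300,140:290],None,fx=4,fy=4,interpolation=cv2.INTER_CUBIC);cv2.imwrite('pics/s6.png',a[...,::-1])"
```

```text
time_s: 21.1
tcp_pos: [0.6309, 0.2981, 0.1095]
tcp_rot: [2.196, 2.246, 0.001]
force: [-0.2, -0.1, -0.1]
gripper_width: 0.0749
finger_force: 0.0
time_s: 21.6
tcp_pos: [0.6318, 0.2985, 0.1108]
tcp_rot: [2.195, 2.246, 0.005]
force: [-1.4, -1.1, 6.1]
gripper_width: 0.059
finger_force: 39.7
t 21.6 p [631.8 298.5 110.8] yaw 1.31 tilt [0.0031 0.0011] F [-1.4 -1.1  6.1] w 59.0 ff 39.7 j6 1.9
delta mm [np.float64(-0.8), np.float64(-0.5), np.float64(-3.8)] -0.01
```

View pics/s6.png

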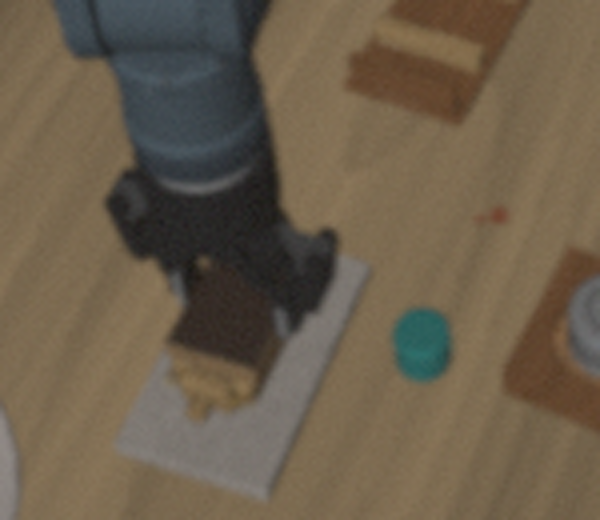

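The caul is gripped by both pads, at (180,280) and (285,320).

```bash
python3 -m creep '0 0 .002 0 0 0;0 0 .005 0 0 0;0 0 .01 0 0 0;0 0 .02 0 0 0;0 0 .025 0 0 0;0 0 .02 0 0 0;0 0 .01 0 0 0;0 0 0 0 0 0;0 0 0 0 0 0' && python3 - <<'E'
from h import *
st(637.5,-294.7,180,-.7)
for n in('top','side'):
    c=shot(n);X=cloud(c);z=X[...,2]
    m=(z>.03)&(z<.046)&(abs(X[...,0]-.63)<.05)&(abs(X[...,1]-.297)<.09)
    if m.sum()>9:print(n,m.sum(),cv2.minAreaRect(X[m][:,:2].astype(np.float32)*1000))
    m=(z>.115)&(z<.145)&(abs(X[...,0]-.63)<.05)&(abs(X[...,1]-.297)<.09)
    if m.sum()>9:print(n,'caul',m.sum(),cv2.minAreaRect(X[m][:,:2].astype(np.float32)*1000),np.percentile(X[m],[1,99],axis=0))
    m=(z>.04)&(z<.054)&(abs(X[...,0]-.6375)<.05)&(abs(X[...,1]+.295)<.048)&(c['color'].sum(2)<180)
    if m.sum()>9:print(n,'spare',m.sum(),cv2.minAreaRect(X[m][:,:2].astype(np.float32)*1000),X[m].mean(0))
a=cv2.resize(c['color'][130:300,140:290],None,fx=3.3,fy=3.3,interpolation=cv2.INTER_CUBIC);cv2.imwrite('pics/s7.png',a[...,::-1])
E
```

```text
time_s: 22.4
tcp_pos: [0.631, 0.2981, 0.2012]
tcp_rot: [2.196, 2.246, 0.001]
force: [-0.8, 0.4, -1.4]
gripper_width: 0.0592
finger_force: 39.1
t 22.4 p [631.  298.1 201.2] yaw 1.31 tilt [0.001  0.0003] F [-0.8  0.4 -1.4] w 59.2 ff 39.1 j6 1.9
delta mm [np.float64(6.5), np.float64(-592.8), np.float64(-21.2)] -2.01
top 158 ((632.0507202148438, 261.8350830078125), (48.70791244506836, 56.12010955810547), 0.3999866843223572)
top caul 75 ((632.1734008789062, 269.8111267089844), (60.78426742553711, 29.00349998474121), 2.8628602027893066) [[0.60276462 0.25466707 0.12874378]
 [0.66173228 0.28164448 0.14495543]]
top spare 440 ((637.8202514648438, -297.2557678222656), (81.43212890625, 59.407684326171875), 88.75760650634766) [ 0.63820987 -0.29748463  0.04613137]
side 735 ((629.5665893554688, 301.1195068359375), (54.56352233886719, 132.5072479248047), 0.6166038513183594)
side caul 286 ((628.6343383789062, 306.0090637207031), (82.94127655029297, 73.27850341796875), 4.280686378479004) [[0.59167906 0.27874627 0.12812831]
 [0.66133592 0.3418573  0.14494193]]
side spare 276 ((634.1929931640625, -297.1352844238281), (84.1871109008789, 56.340248107910156), 89.39944458007812) [ 0.63253362 -0.29646781  0.0474577 ]
```

View pics/s7.png

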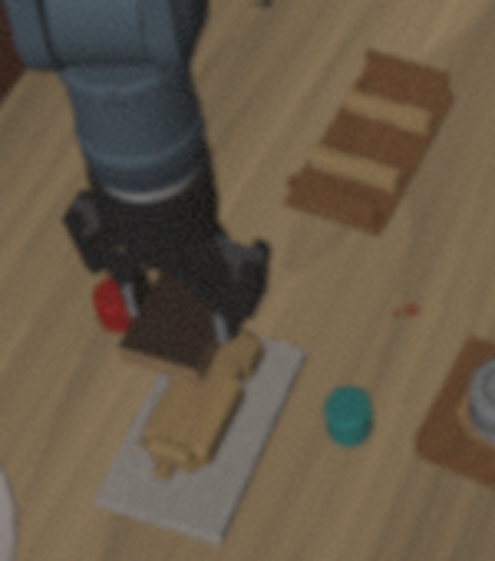

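The caul hangs level (170,320), the torso is unmoved on the board (195,410). Going to the rack.

```bash
python3 -m creep '0 -.014 0 0 0 0;0 -.03 0 0 0 -.1;0 -.03 0 0 0 -.1;0 -.03 0 0 0 -.1;0 -.03 0 0 0 -.1;0 -.03 0 0 0 -.1;0 -.03 0 0 0 -.1;0 -.03 0 0 0 -.1;0 -.03 0 0 0 -.1;.006 -.03 0 0 0 -.1;0 -.03 0 0 0 -.1;0 -.03 0 0 0 -.1;0 -.03 0 0 0 -.1;0 -.03 0 0 0 -.1;0 -.03 0 0 0 -.1;0 -.03 0 0 0 -.1;0 -.03 0 0 0 -.1;0 -.03 0 0 0 -.1;0 -.03 0 0 0 -.1;0 -.03 0 0 0 -.1' && python3 -m creep '0 -.03 0 0 0 -.1;0 -.01 0 0 0 0;0 0 -.02 0 0 0;0 0 -.02 0 0 0;0 0 -.015 0 0 0;0 0 0 0 0 0;0 0 0 0 0 0;0 0 0 0 0 0'; python3 - <<'E'
from h import *
st(637,-296,119,-.7)
c=shot('side');a=cv2.resize(c['color'][40:160,220:350],None,fx=4.5,fy=4.5,interpolation=cv2.INTER_CUBIC);cv2.imwrite('pics/s8.png',a[...,::-1])
for n in('top','side'):
    c=shot(n);X=cloud(c);z=X[...,2]
    m=(z>.083)&(z<.104)&(abs(X[...,0]-.637)<.05)&(abs(X[...,1]+.296)<.06)
    if m.sum()>9:print(n,m.sum(),np.percentile(X[m],[2,98],axis=0))
E
```

```text
time_s: 24.17
tcp_pos: [0.6352, -0.2878, 0.1994]
tcp_rot: [-2.232, -2.207, 0.002]
force: [0.9, 0.4, -0.9]
gripper_width: 0.0591
finger_force: 39.0
time_s: 24.83
tcp_pos: [0.6367, -0.3259, 0.1464]
tcp_rot: [2.235, 2.208, 0.0]
force: [0.2, 0.3, 0.5]
gripper_width: 0.059
finger_force: 39.0
t 24.83 p [ 636.7 -325.9  146.4] yaw -0.69 tilt [ 0.0001 -0.    ] F [0.2 0.3 0.5] w 59.0 ff 39.0 j6 1.02
delta mm [np.float64(0.3), np.float64(29.9), np.float64(-27.4)] -0.01
top 255 [[ 0.60860697 -0.32186893  0.08419336]
 [ 0.66916132 -0.28447002  0.09935475]]
side 324 [[ 0.59819383 -0.3532983   0.08435449]
 [ 0.67227103 -0.28138798  0.10169299]]
```

View pics/s8.png

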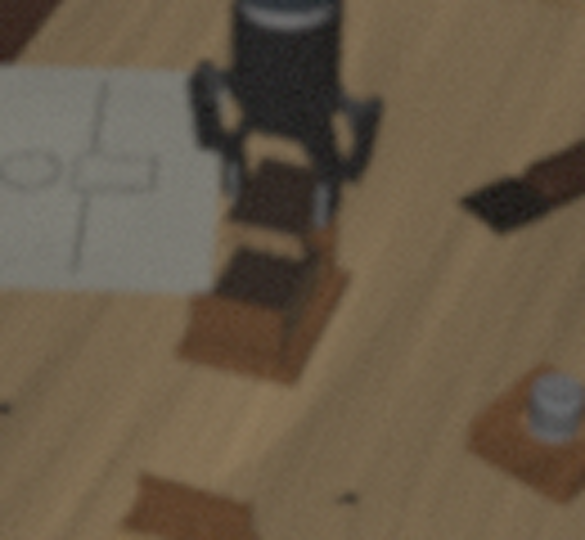

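I put in one row too many: the caul (275,195) is 30 mm past the pile (265,275), still above the end board. Correcting.

```bash
python3 -m creep '0 .01 0 0 0 0;0 .012 0 0 0 0;0 .008 0 0 0 0;0 0 0 0 0 0;0 0 0 0 0 0;0 0 0 0 0 0' && python3 - <<'E'
from h import *
st(637,-296,119,-.7)
for n in('top','side'):
    c=shot(n);X=cloud(c);z=X[...,2]
    d=(c['color'].max(2)<75)
    for lo,hi in((.083,.1),(.04,.053)):
        m=(z>lo)&(z<hi)&(abs(X[...,0]-.637)<.05)&(abs(X[...,1]+.296)<.055)
        if m.sum()>9:print(n,lo,m.sum(),np.round(np.percentile(X[m],[1,99],axis=0)*1000,1).tolist())
E
```

```text
time_s: 25.48
tcp_pos: [0.6369, -0.2956, 0.1461]
tcp_rot: [2.234, 2.208, -0.0]
force: [-1.0, -0.3, -1.3]
gripper_width: 0.0591
finger_force: 39.0
t 25.48 p [ 636.9 -295.6  146.1] yaw -0.66 tilt [ 0.0001 -0.0004] F [-1.  -0.3 -1.3] w 59.1 ff 39.0 j6 1.06
delta mm [np.float64(0.1), np.float64(-0.4), np.float64(-27.1)] -0.04
top 0.083 260 [[601.6, -292.8, 84.2], [670.5, -252.7, 98.4]]
top 0.04 68 [[608.9, -294.4, 40.8], [668.1, -241.7, 52.2]]
side 0.083 338 [[595.2, -334.6, 83.5], [669.3, -251.6, 98.3]]
side 0.04 152 [[604.4, -349.7, 41.7], [664.4, -257.4, 51.7]]
```

```bash
python3 -m creep '0 -.0015 -.006 0 0 0;0 0 -.008 0 0 0;0 0 -.006 0 0 0;0 0 -.003 0 0 0;0 0 -.001 0 0 0;0 0 0 0 0 0;0 0 0 0 0 0' && python3 -m creep '0 0 -.001 0 0 0;0 0 0 0 0 0';python3 -m creep '0 0 -.001 0 0 0;0 0 0 0 0 0';python3 -m creep '0 0 -.001 0 0 0;0 0 0 0 0 0'
```

```text
time_s: 26.17
tcp_pos: [0.6368, -0.2975, 0.1219]
tcp_rot: [2.235, 2.208, 0.0]
force: [0.1, -0.4, -1.1]
gripper_width: 0.0589
finger_force: 39.0
time_s: 26.33
tcp_pos: [0.637, -0.2975, 0.1212]
tcp_rot: [2.234, 2.208, 0.0]
force: [0.4, -0.2, -0.3]
gripper_width: 0.059
finger_force: 39.0
time_s: 26.5
tcp_pos: [0.6368, -0.2974, 0.12]
tcp_rot: [2.235, 2.208, 0.0]
force: [-0.8, 0.2, -0.7]
gripper_width: 0.0588
finger_force: 39.0
time_s: 26.67
tcp_pos: [0.6368, -0.2974, 0.1188]
tcp_rot: [2.235, 2.208, 0.0]
force: [0.0, 0.1, -1.6]
gripper_width: 0.0591
finger_force: 39.0
```

```bash
python3 -m creep '0 0 -.001 0 0 0;0 0 0 0 0 0';python3 -m creep '0 0 -.001 0 0 0;0 0 0 0 0 0'
```

```text
time_s: 26.83
tcp_pos: [0.6368, -0.2975, 0.1188]
tcp_rot: [2.234, 2.208, 0.0]
force: [-2.0, 0.5, 4.4]
gripper_width: 0.0591
finger_force: 39.6
time_s: 27.0
tcp_pos: [0.6368, -0.2974, 0.1188]
tcp_rot: [2.234, 2.207, 0.001]
force: [-4.1, 1.2, 8.6]
gripper_width: 0.0587
finger_force: 40.2
```

```bash
python3 -m creep '0 0 .0015 0 0 0;0 0 0 0 0 0' && python3 -m creep '0 0 0 0 0 0;0 0 0 0 0 0;0 0 0 0 0 0;0 0 0 0 0 0;0 0 .005 0 0 0;0 0 .015 0 0 0;0 0 .025 0 0 0;0 0 .03 0 0 0;0 0 .01 0 0 0;0 0 0 0 0 0;0 .02 0 0 0 0;0 .03 0 0 0 0;0 .03 0 0 0 0;0 .03 0 0 0 0;0 .03 0 0 0 0;0 .03 0 0 0 0;0 .03 0 0 0 0;0 .03 0 0 0 0;0 0 0 0 0 0;0 0 0 0 0 0' .075 && python3 - <<'E'
from h import *
st(631,301,83,.6)
for n in('top','side'):
    c=shot(n);X=cloud(c);z=X[...,2]
    m=(z>.056)&(z<.072)&(abs(X[...,0]-.637)<.06)&(abs(X[...,1]+.297)<.047)&(c['color'].max(2)<75)
    print(n,'caul',m.sum(),cv2.minAreaRect(X[m][:,:2].astype(np.float32)*1000),z[m].mean())
    m=(z>.028)&(z<.046)&(abs(X[...,0]-.63)<.05)&(abs(X[...,1]-.297)<.09)
    P=X[m][:,:2].astype(np.float32)*1000;print(n,'torso',m.sum(),cv2.minAreaRect(P))
    for lo,hi in((255,285),(285,310),(310,330)):
        q=P[(P[:,1]>lo)&(P[:,1]<hi)];print('  ',lo,np.round(np.percentile(q[:,0],[3,50,97]),1) if len(q) else '')
    m=(z>.02)&(z<.045)&(abs(X[...,0]-.612)<.06)&(abs(X[...,1])<.1)
    print(n,'stand',m.sum(),cv2.minAreaRect(X[m][:,:2].astype(np.float32)*1000))
c=r.camera('top');a=cv2.resize(c['color'][125:262,160:410],None,fx=3,fy=3,interpolation=cv2.INTER_CUBIC)
cv2.imwrite('pics/t9.png',a[...,::-1])
E
```

```text
time_s: 27.17
tcp_pos: [0.637, -0.2976, 0.1188]
tcp_rot: [2.234, 2.207, 0.0]
force: [-0.5, -0.1, 5.0]
gripper_width: 0.0591
finger_force: 39.9
time_s: 28.83
tcp_pos: [0.636, -0.0656, 0.2019]
tcp_rot: [-2.23, -2.21, 0.002]
force: [0.1, -0.8, 0.3]
gripper_width: 0.0748
finger_force: 0.0
t 28.83 p [636.  -65.6 201.9] yaw -0.52 tilt [-0.0024  0.0003] F [ 0.1 -0.8  0.3] w 74.8 ff 0.0 j6 1.38
delta mm [np.float64(-5.0), np.float64(366.6), np.float64(-118.9)] 1.12
top caul 465 ((638.175048828125, -298.03131103515625), (81.08443450927734, 59.29878234863281), 88.4368896484375) 0.06435824024867137
top torso 588 ((633.4683227539062, 299.43902587890625), (54.6959342956543, 130.89793395996094), 1.5069079399108887)
   255 [610.5 633.6 656.4]
   285 [608.3 631.4 657.1]
   310 [606.7 631.7 657.9]
top stand 264 ((614.2557983398438, 21.63254165649414), (125.8686752319336, 80.05000305175781), 88.3311996459961)
side caul 224 ((634.3021240234375, -295.83856201171875), (56.784400939941406, 86.71187591552734), 0.3792543113231659) 0.06549217240860714
side torso 941 ((629.1699829101562, 301.35760498046875), (132.49752807617188, 55.322410583496094), 87.38803100585938)
   255 [605.9 627.6 651.7]
   285 [603.2 627.  653.5]
   310 [603.5 628.1 654.6]
side stand 570 ((609.10693359375, 3.1397857666015625), (172.45562744140625, 80.45146942138672), 88.05059814453125)
```

View pics/t9.png

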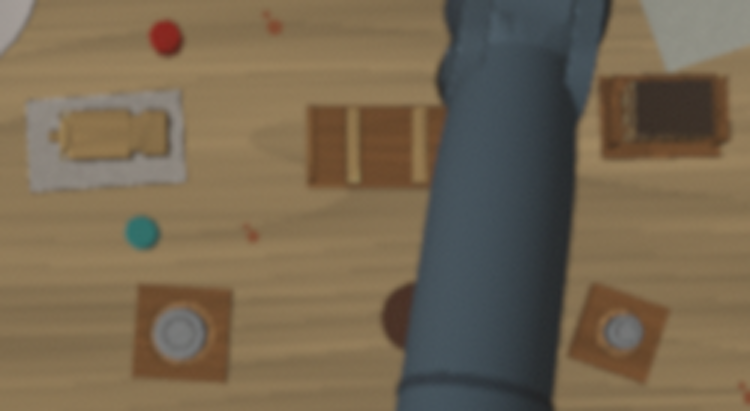

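The caul (675,107) sits squarely on the spares; both weights in their bores (180,332), (623,330); torso at (110,135) on its board.

```bash
python3 -m creep '0 .013 0 0 0 0;0 .03 0 0 0 0;0 .03 0 0 0 0;0 .03 0 0 0 0;0 .03 0 0 0 0;-.003 .03 0 0 0 .8;-.002 .03 0 0 0 .8;0 .03 0 0 0 0;0 .03 0 0 0 0;0 .03 0 0 0 0;0 .03 0 0 0 0;0 .03 0 0 0 0;0 .022 0 0 0 0;0 0 -.025 0 0 0;0 0 -.025 0 0 0;0 0 -.02 0 0 0;0 0 -.01 0 0 0;0 0 0 0 0 0;0 0 0 0 0 0' && python3 -c "from h import *;st(631,300,84,1.2)"
```

```text
time_s: 30.57
tcp_pos: [0.6317, 0.2972, 0.1233]
tcp_rot: [-2.204, -2.238, 0.001]
force: [-0.2, 0.5, 0.8]
gripper_width: 0.0747
finger_force: 0.0
t 30.57 p [631.7 297.2 123.3] yaw 0.87 tilt [-0.0009 -0.0002] F [-0.2  0.5  0.8] w 74.7 ff 0.0 j6 1.9
delta mm [np.float64(-0.7), np.float64(2.8), np.float64(-39.3)] 0.33
```

```bash
python3 -m creep '0 .003 -.015 0 0 .3;0 0 -.013 0 0 0;0 0 -.008 0 0 0;0 0 -.003 0 0 0;0 0 0 0 0 0;0 0 0 0 0 0' && python3 -m creep '0 0 0 0 0 0;0 0 0 0 0 0;0 0 0 0 0 0;0 0 0 0 0 0;0 0 0 0 0 0;0 0 0 0 0 0' .045 30;  python3 -c "
from h import *;st(631,300,84,1.2)"; python3 -m creep '0 0 .002 0 0 0;0 0 .005 0 0 0;0 0 .01 0 0 0;0 0 .02 0 0 0;0 0 .025 0 0 0;0 0 .01 0 0 0;0 0 0 0 0 0;0 0 0 0 0 0'; python3 -c "
from h import *;st(611.7,2.5,150,-1.9)
c=shot('side');a=cv2.resize(c['color'][130:300,140:290],None,fx=3.3,fy=3.3,interpolation=cv2.INTER_CUBIC);cv2.imwrite('pics/s10.png',a[...,::-1])
X=cloud(c);z=X[...,2];m=(z>.09)&(z<.115)&(abs(X[...,0]-.63)<.05)&(abs(X[...,1]-.32)<.06)
print(m.sum(),np.percentile(X[m],[1,99],axis=0))"
```

```text
time_s: 31.07
tcp_pos: [0.6324, 0.3006, 0.0855]
tcp_rot: [2.198, 2.244, 0.002]
force: [-0.1, -0.8, 0.6]
gripper_width: 0.0747
finger_force: 0.0
time_s: 31.57
tcp_pos: [0.6327, 0.3008, 0.0858]
tcp_rot: [2.197, 2.244, 0.003]
force: [0.2, 0.3, 5.8]
gripper_width: 0.0531
finger_force: 32.9
t 31.57 p [632.7 300.8  85.8] yaw 1.2 tilt [0.0024 0.0007] F [0.2 0.3 5.8] w 53.1 ff 32.9 j6 1.9
delta mm [np.float64(-1.7), np.float64(-0.8), np.float64(-1.8)] -0.0
time_s: 32.23
tcp_pos: [0.6323, 0.3007, 0.157]
tcp_rot: [2.197, 2.244, 0.003]
force: [-0.3, -0.6, -1.5]
gripper_width: 0.0537
finger_force: 32.3
t 32.23 p [632.3 300.7 157. ] yaw 1.21 tilt [0.0017 0.0006] F [-0.3 -0.6 -1.5] w 53.7 ff 32.3 j6 1.9
delta mm [np.float64(-20.6), np.float64(-298.2), np.float64(-7.0)] -3.11
724 [[0.5904924  0.28568757 0.09167017]
 [0.6630448  0.36573923 0.11333678]]
```

View pics/s10.png

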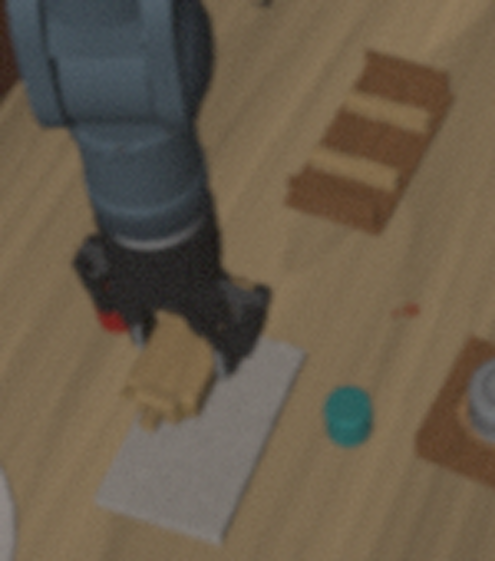

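Torso held level at (170,370). Moving to the stand.

```bash
python3 -m creep '-.001 -.014 0 0 0 -.3;-.002 -.028 0 0 0 -.3;-.002 -.028 0 0 0 -.3;-.002 -.028 0 0 0 -.3;-.002 -.028 0 0 0 -.3;-.002 -.028 0 0 0 -.3;-.002 -.028 0 0 0 -.3;-.002 -.028 0 0 0 -.3;-.002 -.028 0 0 0 -.3;-.002 -.028 0 0 0 -.3;-.0016 -.028 0 0 0 -.1;0 -.004 0 0 0 0;0 0 -.015 0 0 0;0 0 -.015 0 0 0;0 0 -.01 0 0 0;0 0 0 0 0 0;0 0 0 0 0 0;0 0 0 0 0 0' && python3 - <<'E'
from h import *
st(611.7,2.5,98,-1.9)
c=shot('side');a=cv2.resize(c['color'][90:220,190:330],None,fx=4,fy=4,interpolation=cv2.INTER_CUBIC);cv2.imwrite('pics/s11.png',a[...,::-1])
E
```

```text
time_s: 33.78
tcp_pos: [0.6112, 0.0029, 0.1165]
tcp_rot: [-2.257, -2.185, 0.0]
force: [0.6, -0.3, -0.7]
gripper_width: 0.0534
finger_force: 32.2
t 33.78 p [611.2   2.9 116.5] yaw -1.86 tilt [-0.0001  0.    ] F [ 0.6 -0.3 -0.7] w 53.4 ff 32.2 j6 1.5
delta mm [np.float64(0.5), np.float64(-0.4), np.float64(-18.5)] -0.04
```

View pics/s11.png

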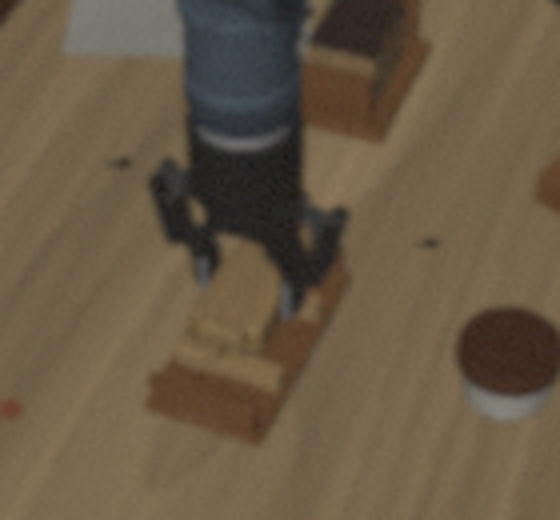

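The torso (240,300) hangs aligned over the bars between the stops. Lowering.

```bash
python3 -m creep '0 0 -.006 0 0 0;0 0 -.006 0 0 0;0 0 -.003 0 0 0;0 0 -.001 0 0 0;0 0 0 0 0 0;0 0 0 0 0 0' ; for i in 1; do :; done; python3 -m creep '0 0 -.001 0 0 0;0 0 0 0 0 0';python3 -m creep '0 0 -.001 0 0 0;0 0 0 0 0 0'; python3 -m creep '0 0 -.001 0 0 0;0 0 0 0 0 0'
```

```text
time_s: 34.33
tcp_pos: [0.6111, 0.0026, 0.1003]
tcp_rot: [-2.258, -2.184, 0.0]
force: [-0.0, 0.9, -0.4]
gripper_width: 0.0535
finger_force: 32.2
time_s: 34.5
tcp_pos: [0.6113, 0.0025, 0.0995]
tcp_rot: [2.258, 2.184, 0.0]
force: [-0.7, -0.4, -0.6]
gripper_width: 0.054
finger_force: 32.2
time_s: 34.67
tcp_pos: [0.6112, 0.0026, 0.0984]
tcp_rot: [2.258, 2.184, 0.0]
force: [0.8, -0.2, -0.9]
gripper_width: 0.0534
finger_force: 32.2
time_s: 34.83
tcp_pos: [0.6113, 0.0025, 0.0978]
tcp_rot: [2.257, 2.184, 0.001]
force: [-1.8, 0.9, 2.7]
gripper_width: 0.0536
finger_force: 32.5
```

Contact. Releasing, retreating clear and checking.

```bash
python3 -m creep '0 0 0 0 0 0;0 0 0 0 0 0;0 0 0 0 0 0;0 0 0 0 0 0;0 0 .005 0 0 0;0 0 .015 0 0 0;0 0 .025 0 0 0;0 0 .03 0 0 0;0 0 .03 0 0 0;0 0 .02 0 0 0;-.01 -.02 0 0 0 0;-.01 -.03 0 0 0 0;-.01 -.03 0 0 0 0;-.01 -.03 0 0 0 0;-.01 -.03 0 0 0 0;-.01 -.03 0 0 0 0;0 0 0 0 0 0;0 0 0 0 0 0;0 0 0 0 0 0;0 0 0 0 0 0' .075 && python3 - <<'E'
from h import *
st()
for n in('top','side'):
    c=shot(n);X=cloud(c);z=X[...,2]
    m=(z>.04)&(z<.058)&(abs(X[...,0]-.612)<.06)&(abs(X[...,1])<.09)
    print(n,'torso',m.sum(),cv2.minAreaRect(X[m][:,:2].astype(np.float32)*1000),z[m].mean())
c=r.camera('side');a=cv2.resize(c['color'][60:384,170:420],None,fx=1.8,fy=1.8,interpolation=cv2.INTER_CUBIC)
cv2.imwrite('pics/s12.png',a[...,::-1])
E
```

```text
time_s: 36.5
tcp_pos: [0.5515, -0.1664, 0.2226]
tcp_rot: [-2.256, -2.186, -0.001]
force: [0.3, 0.0, -0.4]
gripper_width: 0.0749
finger_force: 0.0
t 36.5 p [ 551.5 -166.4  222.6] yaw -1.82 tilt [0.0002 0.0004] F [ 0.3  0.  -0.4] w 74.9 ff 0.0 j6 1.2
delta mm [None, None, None] None
top torso 617 ((611.9130859375, 2.030029296875), (165.104248046875, 70.71932983398438), 88.31108856201172) 0.049200543196809866
side torso 623 ((607.2827758789062, -3.4759445190429688), (146.17721557617188, 54.39146041870117), 87.40382385253906) 0.04971835587777436
```

View pics/s12.png

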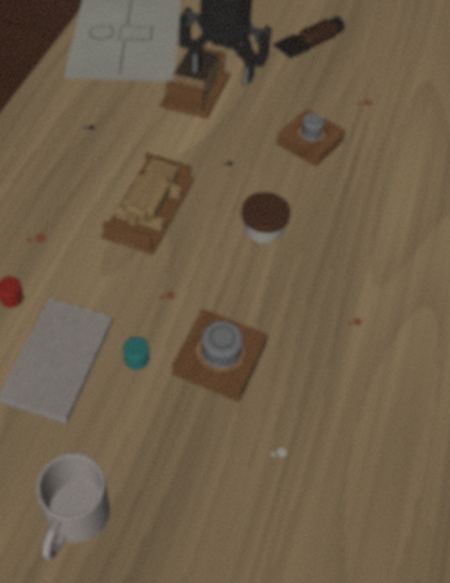

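The torso (148,195) lies flat on the stand at a height of 50 mm. The weights (312,125) and (221,343) are seated, and the caul is on the rack (200,70). The pot and mug are untouched.

```bash
python3 -c "from rig import r;print(r.hand_in())"
```

```text
the job is handed in; nothing more can be done
None
```

The press stack is down and the job is handed in, with no verdict shown: both weights are in their bores, the caul is square on the spare cauls, the torso is flat on the drying stand between its stops, and the paint pot and mug were left alone (36.5 s of the 120 s used).

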